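# Put the luthier's things back on their shadow boards

### The job

Put the four loose things on the bench (the large and the small brass finger plane, the mandolin bridge and the spool clamp) back on their shadow boards: each stands upright, centred on the board whose black silhouette has its shape and size, and the planes and the bridge lie along their silhouettes (either way round will do). Leave the glue jar and the box of oddments where they are.

Things in the scene. Friction and masses are not known exactly. Their poses are not given: they have to be found in the camera images.
- plane_large: Large finger plane: boat-shaped brass body with half-round ends and upright side walls, 90 mm long (x), 40 mm wide (y), 24 mm high, with a steel blade and wooden wedge sloping up to about 13 mm higher in the middle (narrower than the body). About 0.3 kg. Origin: centre of its underside; z up.
- plane_small: Small finger plane, same shape and brass as the large one: 56 mm long (x), 28 mm wide (y), 20 mm high, blade and wedge up to about 11 mm higher. About 0.13 kg. Origin: centre of its underside; z up.
- bridge: Dark wooden mandolin bridge standing on its two feet: 115 mm long (x), feet 16 mm wide (y), the bar between them 12 mm wide from 5 to 13 mm up, the saddle on top (80 mm long) 9 mm wide from 13 to 23 mm up, a thin white strip on it to 24.5 mm. About 0.06 kg. Origin: middle of its length and width, at the underside; z up.
- spool_clamp: Spool clamp standing upright: two round wooden discs 44 mm in diameter and 16 mm thick, one at 0 to 16 mm, the other at 44 to 60 mm above its foot, rigidly joined by a thin steel rod, with a steel wing nut on top up to 72 mm high. About 0.15 kg. Origin: centre of its underside; z is its upright axis.
- board_large_oval: Fixed flat plywood board 140 x 76 mm, 6 mm thick, its long side along its x; origin: centre of its underside, z up; the black silhouette is centred on it and flush with its top, 6 mm above the bench. Silhouette: the large oval with half-round ends, 94 mm (along x) by 44 mm.
- board_small_oval: Fixed flat plywood board 140 x 76 mm, 6 mm thick, its long side along its x; origin: centre of its underside, z up; the black silhouette is centred on it and flush with its top, 6 mm above the bench. Silhouette: the small oval with half-round ends, 60 mm (along x) by 32 mm.
- board_long: Fixed flat plywood board 140 x 76 mm, 6 mm thick, its long side along its x; origin: centre of its underside, z up; the black silhouette is centred on it and flush with its top, 6 mm above the bench. Silhouette: a long dog-bone, 119 mm (along x), 20 mm wide at its two end feet and 12 mm between them.
- board_round: Fixed flat plywood board 140 x 76 mm, 6 mm thick, its long side along its x; origin: centre of its underside, z up; the black silhouette is centred on it and flush with its top, 6 mm above the bench. Silhouette: a disc 48 mm in diameter.
- glue_jar: Bystander: amber glue jar with a white lid, 60 mm in diameter, 85 mm high, loose, on the left side (+y) of the work. Origin: centre of its underside.
- oddments_box: Bystander: open wooden box of pencils and sticks, 130 (x) x 85 (y) x 40 mm, loose, on the right side (-y) of the work. Origin: centre of its underside.
Mind the look-alikes: they are no part of the job. Leave any green, purple or red look-alike of the spool_clamp alone.

How it is judged:
At the end, for the whole second after the job is handed in: Each of the four things rests upright (within 0.12 rad) on the top of its own board, its centre within 12 mm of the silhouette's centre, the planes and the bridge within 0.2 rad of the silhouette's long direction (either way round), all at rest (horizontal distance between plane_large and board_large_oval below 0.012 m and z of plane_large in the frame of board_large_oval between 0.003 and 0.01 m and angle between each of plane_large, plane_small, bridge, spool_clamp's own z axis and vertical below 0.12 rad and linear speed of each of plane_large, plane_small, bridge, spool_clamp below 0.02 m/s and angular speed of each of plane_large, plane_small, bridge, spool_clamp below 0.2 rad/s and angle between the x axis of plane_large and the x axis of board_large_oval, either way round below 0.2 rad and horizontal distance between plane_small and board_small_oval below 0.012 m and z of plane_small in the frame of board_small_oval between 0.003 and 0.01 m and angle between the x axis of plane_small and the x axis of board_small_oval, either way round below 0.2 rad and horizontal distance between bridge and board_long below 0.012 m and z of bridge in the frame of board_long between 0.003 and 0.01 m and angle between the x axis of bridge and the x axis of board_long, either way round below 0.2 rad and horizontal distance between spool_clamp and board_round below 0.012 m and z of spool_clamp in the frame of board_round between 0.003 and 0.01 m); the robot touches nothing.
It fails at once if the glue jar is moved by more than 20 mm (distance of glue_jar from where it was at the start of the episode above 0.02 m).
It fails at once if the box of oddments is moved by more than 20 mm (distance of oddments_box from where it was at the start of the episode above 0.02 m).
It also fails if it takes over 115 s, if anything falls off the work surface, if the arm or the gripper's body presses on something with over 40 N, if the wrist force passes 120 N, or if a joint passes its speed limit or range.

### The arm

A 7-joint arm with a two-finger parallel gripper is mounted at the origin on the work surface. World frame = base frame: x ahead of the robot, y to its left, z up, the work surface at z = 0. Lengths are in m, angles in rad, forces in N, time in s.
With the tool pointing down it reaches from about 0.425 to 0.925 m from the base axis. Payload 6.8 kg.
Tool frame: the origin (TCP) lies midway between the tips of the shut fingers; the grasp point (between the pads) lies 19 mm behind it; z points along the fingers, y is the line along which they close (so a half turn about z gives the same grasp; the last joint's range is limited). The gripper opens to 85 mm and grips with 20 to 120 N. Pads are 22 mm wide; open, the fingers measure 114 mm over their backs; the gripper's body (76 mm by 85 mm) begins 54 mm behind the grasp point. The pads swing forward as they close: fully open they stand 13 mm farther back than shut.
Start: joints at [-1.363, 0.477, 0.022, 1.555, -0.011, 1.109, -0.083], TCP at [0.21, 0.642, 0.231] pointing down, gripper open.
Joint ranges: [-2.96, 2.96], [-0.34, 2.1], [-1.41, 1.46], [0.24, 2.44], [-1.37, 4.51], [0.17, 1.92], [-2.96, 2.96]. Speed limits (rad/s): [2.39, 2.39, 3.14, 3.14, 3.14, 3.14, 3.14].

### API

Orientations are given as a unit quaternion [w, x, y, z].
In Python, from station import * gives the robot as it stands.
- The arm moves only by the shell command python3 -m creep 'ROWS' [FORCE]. ROWS is JSON, a list of rows, each a list of 7 numbers: the gripper command: -1 is shut, 1 is fully open, values between are in proportion, then the shift along the world's x, y, z in mm, then the turn, a rotation vector about the world's x, y, z in rad. A call has 1 to 5 rows; each row shifts and turns the commanded pose from where the row before left it; what a row does not reach is not made up. A row lasts 1/8 s, in which the tool goes at most 62.5 mm and 10.7 degrees, less where a joint would pass 70% of its speed; a pose out of reach is approached as far as the arm can. A call is refused whole if a number of a shift passes 62.5 or a number of a turn 0.188, either way. A call with a gripper value outside its range is refused whole. The fingers move at their own pace and stop on an object; FORCE is the grip in N (left out, the last holds). Time passes only in rows, so rows that do not move let the fingers close. It gives the time, the measured TCP pose, the force, the opening and the grip force at its end, in the units of the state.
- get_obs(): the state, without advancing time (a new reading comes with each control period).
- read_camera(name): name is "scene" or "top" or "wrist"; returns (picture, depth): 384x512x3 uint8, red, green, blue; 384x512 float32, m along the optical axis (not along the pixel's ray), 0 where there is no reading.
- camera_params(name): a dict with "intrinsics" (3x3 intrinsics, pixels), "cam_to_world" (4x4, takes a point from camera to world coordinates); the wrist camera has in their place "mount" (4x4, takes a point from camera to tool coordinates, whose origin is the TCP and whose axes are the flange's). Camera axes: x right, y up, looking along -z (the intrinsics and any distortion apply to the point x, -y, -z); pixel columns grow to the right and rows downward; lengths in m; the calibration is good to about 2 mm. A picture is of the moment at which its call begins: read the wrist's pose just before it. camera_params takes no time and is no camera call.
- hand_in(): hands the job in; it is judged then, once.
The state is a dict: "t": time; "q": joint angles; "joint_vel": joint speeds; "joint_torque": joint torques, N m; "eef_pos": TCP position; "tool_rot": TCP orientation; "contact_force": force on the tool from outside, world axes, zero at the start; "torque": the same for the moment, N m; "gripper_width": opening from 0.0 (shut) to 1.0 (fully open); "grasp_force": force on a finger pad.
Only numpy, scipy, OpenCV 4.12 (cv2) and the standard library are available. Lean on these libraries where they do the work, as an engineer would, in place of code of your own. Each camera call takes 0.05 s, during which the arm holds its last target. There are 200 camera calls.

## Working session

There is one attempt and no reset: what is moved stays moved. The work goes in short steps, Python scripts to look and compute and a shell command to move; the robot and the scene stay as the last step left them, time stands still between calls to the robot, and variables do not carry over. Pictures are saved under pics/ and viewed, at most 14 in all, crops included, and the job is handed in when it is done.

```bash
ls; mkdir -p pics; cat > h.py <<'E'
from station import *
import numpy as np, cv2
def P(name):
    return camera_params(name)
def px2w(name,u,v,z):
    p=P(name);K=np.array(p["intrinsics"]);T=np.array(p["cam_to_world"])
    return ray(K,T,u,v,z)
def ray(K,T,u,v,z):
    d=np.linalg.inv(K)@np.array([u,v,1.]);d=T[:3,:3]@np.array([d[0],-d[1],-d[2]])
    o=T[:3,3];return o+d*(z-o[2])/d[2]
E
python3 - <<'E'
from h import *
for n in("top","scene"):
    im,d=read_camera(n);np.savez(f"{n}0.npz",im=im,d=d);cv2.imwrite(f"pics/{n}0.png",im[...,::-1]);print(n,{k:np.round(np.array(v),4).tolist() for k,v in P(n).items()})
print(get_obs())
print(P("wrist"))
E
```

```text
pics
top {'intrinsics': [[485.6849, 0.0, 250.5072], [0.0, 485.6849, 194.4705], [0.0, 0.0, 1.0]], 'cam_to_world': [[-0.0136, 0.9886, -0.1498, 0.3872], [-0.9999, -0.0134, 0.0024, -0.0031], [0.0003, 0.1498, 0.9887, 1.3716], [0.0, 0.0, 0.0, 1.0]]}
scene {'intrinsics': [[372.5935, 0.0, 255.8854], [0.0, 372.5935, 190.4237], [0.0, 0.0, 1.0]], 'cam_to_world': [[0.6, -0.5836, 0.5472, 1.2118], [0.7998, 0.4207, -0.4282, -0.5328], [0.0197, 0.6946, 0.7191, 0.9101], [0.0, 0.0, 0.0, 1.0]]}
{'t': 0.1, 'q': array([-1.36311202,  0.477751  ,  0.02236076,  1.55632905, -0.01149844,
        1.10928792, -0.08309219]), 'joint_vel': array([-4.31002404e-04, -1.82892057e-03,  5.19933309e-04, -1.18026764e-03,
        2.76274045e-04, -5.33608845e-04, -9.55300872e-05]), 'joint_torque': array([ 4.53047542e-03, -5.97764432e+01,  1.61332011e+00, -2.81957263e+01,
        1.27371575e-02,  5.13498700e-03, -2.00890167e-05]), 'eef_pos': array([0.20948844, 0.64112234, 0.23041072]), 'tool_rot': array([-6.48080750e-05,  1.57230613e-01,  9.87561571e-01, -8.20872100e-04]), 'contact_force': array([-0.29697724, -0.38794705,  0.51928104]), 'torque': array([ 0.03228978, -0.04772786, -0.00943145]), 'grasp_force': 0.0, 'gripper_width': 1.0004657380192914}
{'intrinsics': array([[325.37919597,   0.        , 256.01366474],
       [  0.        , 325.37919597, 189.70779735],
       [  0.        ,   0.        ,   1.        ]]), 'mount': array([[-5.97535594e-04,  9.44187552e-01,  3.29407817e-01,
         8.40795392e-02],
       [ 9.99999818e-01,  5.36115620e-04,  2.77290903e-04,
         8.29484666e-04],
       [ 8.52139435e-05,  3.29407922e-01, -9.44187700e-01,
        -1.41722484e-01],
       [ 0.00000000e+00,  0.00000000e+00,  0.00000000e+00,
         1.00000000e+00]])}
```

View pics/top0.png

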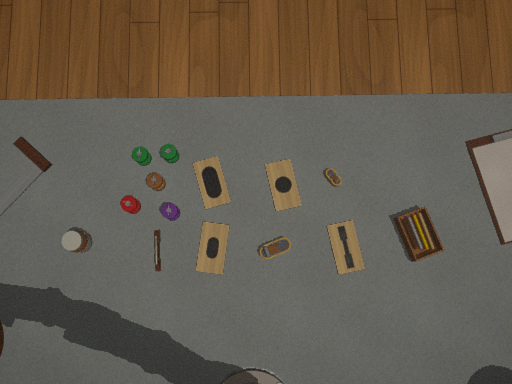

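View pics/scene0.png

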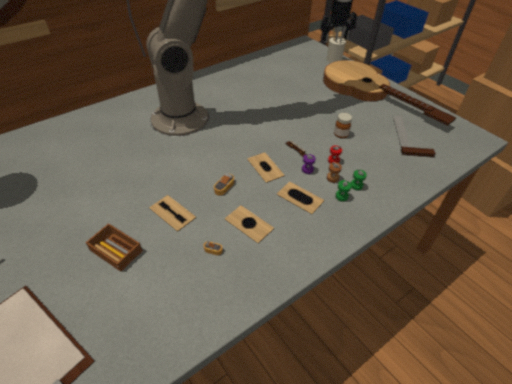

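The top view shows the boards: large oval (212,182), small oval (212,247), round (283,185) and long (346,247). The objects are the large plane (275,248), small plane (333,177), bridge (157,250) and brown spool clamp (155,181). The spool clamp stands among the green, red and purple look-alikes.

```bash
cat > m.py <<'E'
from h import *
im=np.load("top0.npz")["im"];hsv=cv2.cvtColor(im,cv2.COLOR_RGB2HSV)
def comp(mask,u,v,r,z,name):
    m=np.zeros(mask.shape,np.uint8);m[v-r:v+r,u-r:u+r]=mask[v-r:v+r,u-r:u+r]
    n,l,s,c=cv2.connectedComponentsWithStats(m)
    k=1+np.argmax(s[1:,4]);cn=cv2.findContours((l==k).astype(np.uint8),0,1)[0][0][:,0]
    w=np.array([px2w("top",a,b,z)[:2] for a,b in cn],np.float32)*1000
    rc=cv2.minAreaRect(w);b=cv2.boxPoints(rc);e=[b[1]-b[0],b[2]-b[1]];e=max(e,key=np.linalg.norm)
    print(name,np.round(rc[0],1),"size",np.round(rc[1],1),"yaw",round(np.arctan2(e[1],e[0])%np.pi,3),"cen",np.round(px2w("top",*c[k],z)[:2]*1000,1))
H,S,V=cv2.split(hsv)
wood=((H>8)&(H<30)&(S>60)).astype(np.uint8)
for n,u,v in[("b_large",212,182),("b_small",212,247),("b_round",283,185),("b_long",346,247)]:
    comp(wood,u,v,33,.006,n); comp((V<60).astype(np.uint8),u,v,22,.006,n+" sil")
for n,u,v,z,r in[("PL",275,248,.024,22),("PS",333,177,.02,16),("spool",155,181,.06,13),("bridge",157,250,.02,26)]:
    comp(((S>50)).astype(np.uint8) ,u,v,r,z,n)
for n,u,v in[("g1",141,154),("g2",169,151),("red",129,203),("pur",170,210),("spool",155,180)]: print(n,np.round(px2w("top",u,v,.06)[:2]*1000))
for n,u,v in[("jar",72,240),("box",418,234)]: print(n,np.round(px2w("top",u,v,.06)[:2]*1000))
E
python3 m.py
```

```text
b_large [632.  105.2] size [140.5  76.8] yaw 0.268 cen [630.9 105.1]
b_large sil [632.5 105.3] size [89.4 39.9] yaw 0.274 cen [632.1 105.4]
b_small [446.1 102.7] size [ 76.8 140.5] yaw 3.0 cen [445.2 102.8]
b_small sil [445.6 103.3] size [28.  52.9] yaw 3.138 cen [445.6 102.9]
b_round [622.4 -98.5] size [140.9  77.2] yaw 0.213 cen [621.5 -98.6]
b_round sil [623.1 -99.5] size [40.  40.6] yaw 3.12 cen [622.8 -99.5]
b_long [ 443.  -269.3] size [140.9  77.7] yaw 0.201 cen [ 442.5 -269.2]
b_long sil [ 443.1 -269.9] size [114.1  15.8] yaw 0.198 cen [ 443.6 -270.1]
PL [441.8 -70.9] size [43.2 90.8] yaw 1.958 cen [440.6 -68.8]
PS [ 639.6 -239.8] size [57.9 32.7] yaw 0.749 cen [ 638.1 -239.8]
spool [625.6 253.7] size [55.5 42.5] yaw 0.792 cen [625.7 253.4]
bridge [440.5 254.5] size [111.  15.] yaw 0.049 cen [439.7 254.3]
g1 [703. 295.]
g2 [711. 218.]
red [567. 325.]
pur [546. 213.]
spool [630. 255.]
jar [468. 476.]
box [ 472. -457.]
```

```bash
R='[0.6,42,-39,-6,0,0,0.02]'
python3 -m creep '[[0.6,42,-39,-6,0,0,0.02],[0.6,42,-39,-6,0,0,0.02],[0.6,42,-39,-6,0,0,0.02],[0.6,42,-39,-6,0,0,0.02],[0.6,42,-39,-6,0,0,0.02]]' 60
python3 -m creep '[[0.6,42,-39,-6,0,0,0.02],[0.6,42,-39,-6,0,0,0.02],[0.6,42,-39,-6,0,0,0.02],[0.6,42,-39,-6,0,0,0.02],[0.6,42,-39,-6,0,0,0.02]]'
python3 -m creep '[[0.6,0,0,0,0,0,0]]'
```

```text
t: 0.72
eef_pos: [0.4206, 0.4451, 0.2008]
tool_rot: [-0.0, 0.107, 0.994, -0.0]
contact_force: [0.2, 0.6, 0.7]
gripper_width: 0.802
grasp_force: 0.0
t: 1.35
eef_pos: [0.6306, 0.2503, 0.1707]
tool_rot: [-0.0, 0.057, 0.998, -0.0]
contact_force: [0.4, 1.5, 0.0]
gripper_width: 0.8
grasp_force: 0.0
t: 1.48
eef_pos: [0.633, 0.2446, 0.1702]
tool_rot: [0.0, 0.062, 0.998, -0.002]
contact_force: [-0.2, 0.2, 0.2]
gripper_width: 0.798
grasp_force: 0.0
```

```bash
cat >> h.py <<'E'
from scipy.spatial.transform import Rotation as Rn
def tool():
    o=get_obs();w,x,y,z=o["tool_rot"];R=Rn.from_quat([x,y,z,w]).as_matrix();return o["eef_pos"],R,o
def wrist(name):
    p,R,o=tool();im,d=read_camera("wrist")
    cp=P("wrist");T=np.eye(4);T[:3,:3]=R;T[:3,3]=p;T=T@np.array(cp["mount"])
    cv2.imwrite(f"pics/{name}.png",im[...,::-1]);np.savez(f"{name}.npz",im=im,d=d,T=T,K=cp["intrinsics"])
    print("t",round(o["t"],2),"tcp",np.round(p*1000,1),"tilt",np.round(R[:2,2],3),"close yaw",round(np.arctan2(R[1,1],R[0,1])%np.pi,3),"w",round(o["gripper_width"],2),"gf",round(float(o["grasp_force"]),1),"q",np.round(o["q"],2))
    return im,d,T,np.array(cp["intrinsics"])
def project(K,T,X):
    c=T[:3,:3].T@(np.array(X)-T[:3,3]);q=K@np.array([c[0],-c[1],-c[2]]);return q[:2]/q[2]
E
python3 - <<'E'
from h import *
wrist("w1")
E
```

```text
t 1.48 tcp [633.  244.6 170.2] tilt [ 0.001 -0.004] close yaw 1.446 w 0.8 gf 0.0 q [-0.54  0.54  0.12  1.61 -0.07  1.    1.04]
```

View pics/w1.png

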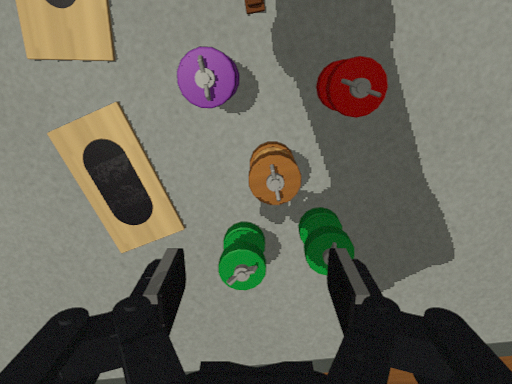

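The brown spool clamp's top disc is at (275,178) px, clear of the green ones at (242,268) and (328,250). I'll locate it using its colour mask plus depth.

```bash
cat >> h.py <<'E'
def cloud(d,T,K):
    v,u=np.mgrid[:d.shape[0],:d.shape[1]];c=np.stack([(u-K[0,2])/K[0,0]*d,-(v-K[1,2])/K[1,1]*d,-d],-1)
    return c@T[:3,:3].T+T[:3,3]
def shape(mask,K,T,z,xy,r=90):
    """biggest blob near world xy(mm); contour cast on plane z -> rect in mm"""
    m=mask.astype(np.uint8);g=np.zeros_like(m);cx=tuple(int(a) for a in project(K,T,[xy[0]/1000,xy[1]/1000,z]));cv2.circle(g,cx,r,1,-1)
    m=cv2.morphologyEx(m*g,cv2.MORPH_CLOSE,np.ones((5,5)));n,l,s,c=cv2.connectedComponentsWithStats(m);k=1+np.argmax(s[1:,4])
    cn=max(cv2.findContours((l==k).astype(np.uint8),0,1)[0],key=len)[:,0]
    w=np.array([ray(K,T,a,b,z)[:2] for a,b in cn],np.float32)*1000
    rc=cv2.minAreaRect(w);b=cv2.boxPoints(rc);e=max([b[1]-b[0],b[2]-b[1]],key=np.linalg.norm)
    return "rect",np.round(rc[0],1),np.round(rc[1],1),"yaw",round(float(np.arctan2(e[1],e[0])%np.pi),3),"circ",np.round(cv2.minEnclosingCircle(w)[0],1),"n",int(s[k,4])
E
python3 - <<'E'
from h import *
im,d,T,K=wrist("w1b")
X=cloud(d,T,K);H,S,V=cv2.split(cv2.cvtColor(im,cv2.COLOR_RGB2HSV))
m=(X[...,2]>.05)&(X[...,2]<.068)&(np.hypot(X[...,0]-.627,X[...,1]-.253)<.04)
print("zs",np.median(X[m][:,2]),shape(m,K,T,.06,(627,253)))
wood=(H>8)&(H<30)&(S>60)
print(shape(wood,K,T,.006,(632,105),110))
print(shape(V<60,K,T,.006,(632,105),45))
E
```

```text
t 1.52 tcp [630.8 248.3 170.3] tilt [-0.001 -0.002] close yaw 1.45 w 0.8 gf 0.0 q [-0.55  0.54  0.11  1.61 -0.07  1.    1.04]
zs 0.05910427666693241 ('rect', array([629.4, 260.8]), array([41.8, 44.4]), 'yaw', 3.021, 'circ', array([629.5, 260.6]), 'n', 2178)
('rect', array([631.9, 108.3]), array([139.5,  77.9]), 'yaw', 0.264, 'circ', array([631.6, 107.6]), 'n', 7173)
('rect', array([632.5, 107.2]), array([88.5, 42.5]), 'yaw', 0.263, 'circ', array([632.6, 107.5]), 'n', 3337)
```

```bash
python3 -m creep '[[0.6,0,0,0,0,0,0],[0.6,0,0,0,0,0,0]]'
cat > sp.py <<'E'
from h import *
im,d,T,K=wrist("w1c")
X=cloud(d,T,K)
m=(X[...,2]>.05)&(X[...,2]<.068)&(np.hypot(X[...,0]-.627,X[...,1]-.253)<.04)
print(shape(m,K,T,.06,(627,253)))
im,d,T,K=wrist("w1c")
E
python3 sp.py
```

```text
t: 1.82
eef_pos: [0.6287, 0.2533, 0.1714]
tool_rot: [-0.0, 0.057, 0.998, 0.0]
contact_force: [-0.4, 0.7, -0.4]
gripper_width: 0.8
grasp_force: 0.0
t 1.82 tcp [628.7 253.3 171.4] tilt [-0.     0.001] close yaw 1.457 w 0.8 gf 0.0 q [-0.55  0.54  0.11  1.61 -0.07  1.    1.04]
('rect', array([629.1, 260.9]), array([42. , 43.9]), 'yaw', 3.028, 'circ', array([629.2, 260.8]), 'n', 2144)
t 1.88 tcp [628.9 253.  171.5] tilt [-0.     0.001] close yaw 1.457 w 0.8 gf 0.0 q [-0.55  0.54  0.11  1.61 -0.07  1.    1.04]
```

```bash
python3 -m creep '[[0.6,0,8,-25,0,0,0],[0.6,0,0,-40,0,0,0],[0.6,0,0,-40,0,0,0],[0.6,0,0,-36,0,0,0],[0.6,0,0,0,0,0,0]]'
python3 -m creep '[[0.6,0,0,0,0,0,0],[-1,0,0,0,0,0,0],[-1,0,0,0,0,0,0],[-1,0,0,0,0,0,0],[-1,0,0,0,0,0,0]]' 50
```

```text
t: 2.55
eef_pos: [0.6271, 0.2591, 0.0275]
tool_rot: [-0.003, 0.057, 0.998, -0.001]
contact_force: [-0.0, -0.0, 0.2]
gripper_width: 0.799
grasp_force: 0.0
t: 3.18
eef_pos: [0.6309, 0.2602, 0.0325]
tool_rot: [0.001, 0.058, 0.998, 0.001]
contact_force: [-0.7, -1.1, 7.1]
gripper_width: 0.493
grasp_force: 50.1
```

```bash
python3 -m creep '[[-1,0,0,20,0,0,0],[-1,0,0,45,0,0,0],[-1,0,0,45,0,0,0],[-1,0,-30,0,0,0,0],[-1,0,-40,0,0,0,0]]'
python3 -m creep '[[-1,0,-40,0,0,0,0],[-1,0,-40,0,0,0,0],[-1,0,-40,0,0,0,0],[-1,0,-40,0,0,0,0],[-1,0,-40,0,0,0,0]]'
python3 -m creep '[[-1,0,0,0,0,0,0],[-1,0,0,0,0,0,0],[-1,0,0,0,0,0,0],[-1,0,0,0,0,0,0]]'
cat > bd.py <<'E'
from h import *
import sys
name=sys.argv[1];im,d,T,K=wrist(name)
H,S,V=cv2.split(cv2.cvtColor(im,cv2.COLOR_RGB2HSV));X=cloud(d,T,K)
xy=(float(sys.argv[2]),float(sys.argv[3]));r=int(sys.argv[4]);rs=int(sys.argv[5])
lo=(X[...,2]<.015)
print("px",project(K,T,[xy[0]/1000,xy[1]/1000,.006]).round())
print("board",shape((H>8)&(H<30)&(S>60)&lo,K,T,.006,xy,r))
print("sil",shape((V<60)&lo,K,T,.006,xy,rs))
E
python3 bd.py w2 622 -98 110 45
```

```text
t: 3.8
eef_pos: [0.6299, 0.1906, 0.1427]
tool_rot: [0.001, 0.057, 0.998, 0.001]
contact_force: [0.8, -0.8, -1.2]
gripper_width: 0.499
grasp_force: 51.1
t: 4.42
eef_pos: [0.6297, -0.0116, 0.1418]
tool_rot: [0.001, 0.058, 0.998, 0.0]
contact_force: [0.2, 0.2, -1.3]
gripper_width: 0.499
grasp_force: 51.1
t: 4.92
eef_pos: [0.6297, -0.0089, 0.1404]
tool_rot: [-0.0, 0.057, 0.998, 0.0]
contact_force: [-0.8, 0.1, -1.8]
gripper_width: 0.501
grasp_force: 51.1
t 4.92 tcp [629.7  -8.9 140.4] tilt [-0.     0.001] close yaw 1.457 w 0.5 gf 51.1 q [-0.19  0.5   0.14  1.76 -0.08  0.89  1.44]
px [155. 179.]
board ('rect', array([622.1, -96.3]), array([139.4,  77.2]), 'yaw', 0.213, 'circ', array([622.3, -96.6]), 'n', 11000)
sil ('rect', array([622.6, -97.6]), array([45.9, 46.2]), 'yaw', 2.232, 'circ', array([622.7, -97.4]), 'n', 2051)
```

View pics/w2.png

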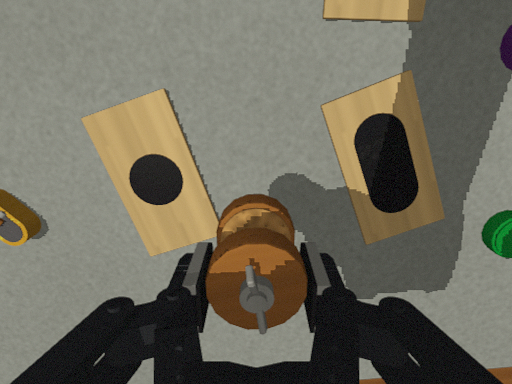

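The clamp hangs upright in the gripper. The round silhouette is at (155,179) px, which casts to (622.6, -97.4) mm.

```bash
python3 -m creep '[[-1,-3,-44,0,0,0,0],[-1,-4,-44,0,0,0,0],[-1,0,0,-40,0,0,0],[-1,0,0,-40,0,0,0],[-1,0,0,-14,0,0,0]]'
python3 -m creep '[[-1,0,0,-6,0,0,0],[-1,0,0,-2,0,0,0],[-1,0,0,0,0,0,0],[-1,0,0,0,0,0,0]]'
```

```text
t: 5.6
eef_pos: [0.621, -0.0977, 0.044]
tool_rot: [-0.002, 0.058, 0.998, 0.0]
contact_force: [-0.6, -0.1, -1.1]
gripper_width: 0.496
grasp_force: 51.2
t: 6.1
eef_pos: [0.6233, -0.0984, 0.0393]
tool_rot: [0.001, 0.058, 0.998, 0.0]
contact_force: [0.1, -0.0, -1.0]
gripper_width: 0.502
grasp_force: 51.2
```

```bash
python3 -m creep '[[-1,0,0,-1,0,0,0],[0.05,0,0,0,0,0,0],[0.3,0,0,0,0,0,0],[0.6,0,0,0,0,0,0],[0.6,0,0,0,0,0,0]]'
python3 -m creep '[[0.6,0,0,25,0,0,0],[0.6,0,0,40,0,0,0],[0.6,0,0,45,0,0,0],[0.3,5,-35,0,0,0,0.17],[0.3,5,-35,0,0,0,0.17]]'
python3 -m creep '[[0.3,5,-35,0,0,0,0.17],[0.3,2,-37,0,0,0,0.17],[0.3,0,0,0,0,0,0],[0.3,0,0,0,0,0,0],[0.3,0,0,0,0,0,0]]'
python3 - <<'E'
from h import *
wrist("w3")
E
```

```text
t: 6.72
eef_pos: [0.6226, -0.0983, 0.0372]
tool_rot: [-0.0, 0.058, 0.998, 0.0]
contact_force: [0.4, -0.1, -0.2]
gripper_width: 0.802
grasp_force: 0.0
t: 7.35
eef_pos: [0.6333, -0.1686, 0.1483]
tool_rot: [0.001, -0.115, 0.993, -0.0]
contact_force: [1.4, -0.6, 0.8]
gripper_width: 0.65
grasp_force: 0.0
t: 7.98
eef_pos: [0.6399, -0.2384, 0.1472]
tool_rot: [0.0, -0.279, 0.96, 0.0]
contact_force: [-0.4, 0.2, -0.2]
gripper_width: 0.656
grasp_force: 0.0
t 7.97 tcp [ 639.9 -238.4  147.2] tilt [-0.     0.001] close yaw 2.136 w 0.66 gf 0.0 q [ 0.26  0.57  0.01  1.61 -0.01  0.96  2.41]
```

View pics/w3.png

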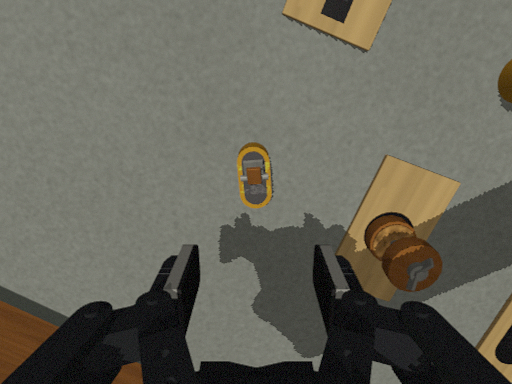

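The small plane is centred near (255,177) px, its long side almost square to the closing line. The clamp stands on its board.

```bash
cat > ob.py <<'E'
import sys
from h import *
name,x,y,z,lo,hi,r=sys.argv[1],*map(float,sys.argv[2:8]);xy=(x,y)
im,d,T,K=wrist(name);X=cloud(d,T,K);H,S,V=cv2.split(cv2.cvtColor(im,cv2.COLOR_RGB2HSV))
print("depth",shape((X[...,2]>lo)&(X[...,2]<hi),K,T,z,xy,int(r)))
print("brass",shape((H>14)&(H<30)&(S>110)&(X[...,2]<hi)&(X[...,2]>lo),K,T,z,xy,int(r)))
k=project(K,T,[x/1000,y/1000,z]).astype(int);print("px",k)
E
python3 ob.py w3b 640 -240 .02 .012 .045 60
```

```text
t 8.03 tcp [ 640.  -238.5  147.3] tilt [-0.     0.001] close yaw 2.137 w 0.64 gf 0.0 q [ 0.26  0.57  0.01  1.61 -0.01  0.96  2.41]
depth ('rect', array([ 639.5, -240.5]), array([56.4, 27.9]), 'yaw', 0.64, 'circ', array([ 639.2, -240.1]), 'n', 1822)
brass ('rect', array([ 639.5, -240.6]), array([56.4, 27.7]), 'yaw', 0.643, 'circ', array([ 639.2, -240.1]), 'n', 929)
px [254 177]
```

```bash
python3 -m creep '[[0.3,-0.5,-2,-40,0,0,0.038],[0.3,0,0,-45,0,0,0.038],[0.3,0,0,-40,0,0,0],[0.3,0,0,-18,0,0,0],[0.3,0,0,0,0,0,0]]'
python3 -m creep '[[0.3,0,0,0,0,0,0],[-1,0,0,0,0,0,0],[-1,0,0,0,0,0,0],[-1,0,0,0,0,0,0],[-1,0,0,0,0,0,0]]' 60
```

```text
t: 8.7
eef_pos: [0.6387, -0.2417, 0.0035]
tool_rot: [-0.001, -0.315, 0.949, 0.001]
contact_force: [-0.0, -0.1, 0.3]
gripper_width: 0.653
grasp_force: 0.0
t: 9.32
eef_pos: [0.6403, -0.2427, 0.0061]
tool_rot: [0.001, -0.315, 0.949, -0.001]
contact_force: [-0.1, 0.4, 6.2]
gripper_width: 0.309
grasp_force: 60.8
```

```bash
python3 -m creep '[[-1,0,0,20,0,0,0],[-1,0,0,45,0,0,0],[-1,0,0,50,0,0,0],[-1,-20,37,0,0,0,-0.112],[-1,-20,37,0,0,0,-0.112]]'
python3 -m creep '[[-1,-20,37,0,0,0,-0.112],[-1,-20,37,0,0,0,-0.112],[-1,-20,37,0,0,0,-0.112],[-1,-40,37,0,0,0,-0.112],[-1,-40,37,0,0,0,-0.112]]'
python3 -m creep '[[-1,0,0,0,0,0,0],[-1,0,0,0,0,0,0],[-1,0,0,0,0,0,0],[-1,0,0,0,0,0,0]]'
python3 bd.py w4 446 103 110 40
```

```text
t: 9.95
eef_pos: [0.5991, -0.1679, 0.1214]
tool_rot: [0.001, -0.204, 0.979, -0.0]
contact_force: [-0.1, 0.4, -1.3]
gripper_width: 0.308
grasp_force: 59.7
t: 10.58
eef_pos: [0.4582, 0.018, 0.1203]
tool_rot: [0.001, 0.074, 0.997, 0.0]
contact_force: [1.3, 1.3, -0.9]
gripper_width: 0.309
grasp_force: 59.8
t: 11.08
eef_pos: [0.4599, 0.0158, 0.1194]
tool_rot: [0.0, 0.073, 0.997, -0.0]
contact_force: [-0.5, -0.2, -1.2]
gripper_width: 0.31
grasp_force: 59.8
t 11.07 tcp [459.9  15.8 119.4] tilt [ 0. -0.] close yaw 1.425 w 0.31 gf 59.8 q [-0.28  0.28  0.12  2.16 -0.05  0.7   1.31]
px [361. 152.]
board ('rect', array([445.8, 103.5]), array([ 76.7, 139.4]), 'yaw', 2.999, 'circ', array([445.7, 103.8]), 'n', 14256)
sil ('rect', array([446.1, 104. ]), array([31.1, 58.5]), 'yaw', 3.005, 'circ', array([446.1, 103.7]), 'n', 2494)
```

View pics/w4.png

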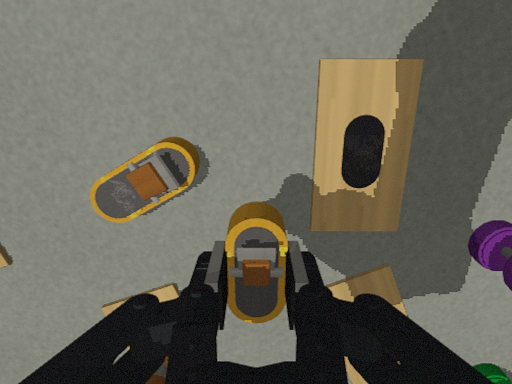

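The small plane is held level and aligned. The silhouette casts to (446.1, 104) mm. The large plane is visible at (145,180) px.

```bash
python3 -m creep '[[-1,-7,44,0,0,0,0],[-1,-7,44,0,0,0,0],[-1,0,0,-40,0,0,0],[-1,0,0,-40,0,0,0],[-1,0,0,-17,0,0,0]]'
python3 -m creep '[[-1,0,0,-8,0,0,0],[-1,0,0,-2,0,0,0],[-1,0,0,0,0,0,0],[-1,0,0,0,0,0,0]]'
python3 - <<'E'
from h import *
z=np.load("w4.npz");im,d,T,K=[z[k] for k in("im","d","T","K")];X=cloud(d,T,K)
print(shape((X[...,2]>.014)&(X[...,2]<.04),K,T,.024,(441,-70),80))
E
```

```text
t: 11.75
eef_pos: [0.4442, 0.1041, 0.0203]
tool_rot: [-0.001, 0.072, 0.997, -0.001]
contact_force: [-0.7, -0.4, -1.2]
gripper_width: 0.311
grasp_force: 59.7
t: 12.25
eef_pos: [0.4457, 0.1048, 0.013]
tool_rot: [0.001, 0.072, 0.997, 0.0]
contact_force: [-0.7, 0.7, -0.6]
gripper_width: 0.308
grasp_force: 59.7
('rect', array([440.5, -68.2]), array([39.9, 91.9]), 'yaw', 1.95, 'circ', array([439.5, -68.6]), 'n', 5397)
```

```bash
python3 -m creep '[[-1,0,0,-1,0,0,0],[-0.3,0,0,0,0,0,0],[-0.1,0,0,0,0,0,0],[0.3,0,0,0,0,0,0],[0.3,0,0,0,0,0,0]]'
python3 -m creep '[[0.3,0,0,25,0,0,0],[0.3,0,0,45,0,0,0],[0,0,40,45,0,0,0.07],[0,0,50,20,0,0,0.07],[0,-5,50,0,0,0,0.06]]'
python3 -m creep '[[0,0,10,0,0,0,0],[0,0,0,0,0,0,0],[0,0,0,0,0,0,0],[0,0,0,0,0,0,0]]'
python3 ob.py w5 440 254 .0235 .01 .04 90;python3 bd.py w5b 446 103 110 40
```

```text
t: 12.88
eef_pos: [0.4452, 0.1046, 0.0113]
tool_rot: [0.0, 0.072, 0.997, 0.0]
contact_force: [-0.0, -0.0, -0.2]
gripper_width: 0.648
grasp_force: 0.0
t: 13.5
eef_pos: [0.4415, 0.2467, 0.1486]
tool_rot: [0.002, -0.029, 1.0, 0.001]
contact_force: [-0.2, -0.0, -0.2]
gripper_width: 0.503
grasp_force: 0.0
t: 14.0
eef_pos: [0.4404, 0.253, 0.1461]
tool_rot: [-0.0, -0.027, 1.0, -0.0]
contact_force: [-0.2, -0.2, 1.0]
gripper_width: 0.504
grasp_force: 0.0
t 14.0 tcp [440.4 253.  146.1] tilt [-0.    -0.001] close yaw 1.624 w 0.5 gf 0.0 q [-0.65  0.31  0.    2.03 -0.    0.8   0.98]
depth ('rect', array([437.3, 258.6]), array([101. ,  11.4]), 'yaw', 0.037, 'circ', array([437.3, 258.6]), 'n', 1550)
brass ('rect', array([403.7, 257.5]), array([33.5, 10.7]), 'yaw', 0.054, 'circ', array([403.7, 257.3]), 'n', 237)
px [256 180]
t 14.05 tcp [440.4 253.3 146.2] tilt [-0.    -0.001] close yaw 1.625 w 0.5 gf 0.0 q [-0.65  0.31  0.    2.03 -0.    0.8   0.98]
px [ 89. 172.]
board ('rect', array([445.6, 105.5]), array([ 77.3, 140.2]), 'yaw', 2.996, 'circ', array([445.9, 105.8]), 'n', 10743)
sil ('rect', array([429.8, 113.3]), array([36.4, 17.2]), 'yaw', 0.771, 'circ', array([434.5, 108.5]), 'n', 99)
```

View pics/w5.png

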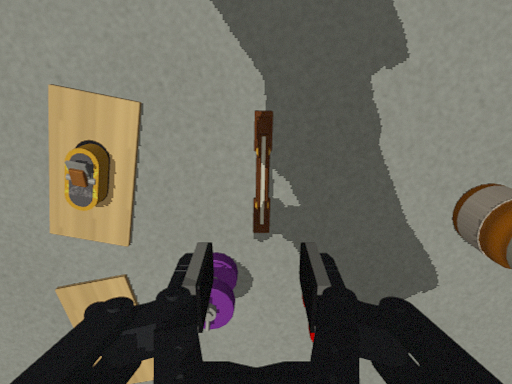

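The small plane sits on its board at (88,177) px. The bridge runs from (263,111) to (261,233) px with its white strip in the middle.

```bash
python3 - <<'E'
from h import *
z=np.load("w5.npz");im,d,T,K=[z[k] for k in("im","d","T","K")];X=cloud(d,T,K);H,S,V=cv2.split(cv2.cvtColor(im,cv2.COLOR_RGB2HSV))
m=(X[...,2]>.003)&(X[...,2]<.04)
print(shape(m,K,T,.013,(438,258),80))
print("strip",shape((S<80)&(V>120)&(X[...,2]>.015),K,T,.0245,(438,258),60))
for u,v in((263,111),(261.5,233)):print(ray(K,T,u,v,.013)*1000, X[int(v)+(2 if v<200 else -2),int(u)])
E
```

```text
('rect', array([438.6, 258.8]), array([110.9,  15.5]), 'yaw', 0.037, 'circ', array([438.6, 258.8]), 'n', 1951)
strip ('rect', array([442.7, 258.5]), array([50.1,  3.5]), 'yaw', 0.057, 'circ', array([442.8, 258. ]), 'n', 191)
[383.33019789 255.95044142  13.        ] [0.38592545 0.25628888 0.00342903]
[494.95316751 261.25886819  13.        ] [0.49350177 0.26072071 0.01179325]
```

```bash
python3 -m creep '[[0,-2,5.5,-40,0,0,-0.01],[0,0,0,-45,0,0,0],[0,0,0,-40,0,0,0],[0,0,0,-17,0,0,0],[0,0,0,0,0,0,0]]'
python3 -m creep '[[0,0,0,0,0,0,0],[-1,0,0,0,0,0,0],[-1,0,0,0,0,0,0],[-1,0,0,0,0,0,0],[-1,0,0,0,0,0,0]]' 40
```

```text
t: 14.72
eef_pos: [0.4378, 0.2596, 0.0038]
tool_rot: [-0.001, -0.023, 1.0, -0.001]
contact_force: [0.1, 1.4, 0.1]
gripper_width: 0.501
grasp_force: 0.0
t: 15.35
eef_pos: [0.4388, 0.2605, 0.0055]
tool_rot: [0.001, -0.023, 1.0, 0.0]
contact_force: [-1.5, -1.0, 6.7]
gripper_width: 0.122
grasp_force: 40.3
```

```bash
python3 -m creep '[[-1,0,0,20,0,0,0],[-1,0,0,45,0,0,0],[-1,3,-20,50,0,0,0],[-1,3,-44,0,0,0,0.016],[-1,2,-44,0,0,0,0.016]]'
python3 -m creep '[[-1,0,-44,0,0,0,0.016],[-1,0,-44,0,0,0,0.016],[-1,0,-44,0,0,0,0.016],[-1,0,-44,0,0,0,0.016],[-1,0,-44,0,0,0,0.016]]'
python3 -m creep '[[-1,0,-44,0,0,0,0.016],[-1,0,-44,0,0,0,0.016],[-1,0,0,0,0,0,0.01],[-1,0,0,0,0,0,0],[-1,0,0,0,0,0,0]]'
python3 -m creep '[[-1,0,0,0,0,0,0],[-1,0,0,0,0,0,0]]'
python3 bd.py w6 443 -269 110 75
```

```text
t: 15.98
eef_pos: [0.4467, 0.1514, 0.1206]
tool_rot: [0.001, -0.04, 0.999, 0.001]
contact_force: [0.4, -0.5, -1.0]
gripper_width: 0.127
grasp_force: 39.5
t: 16.6
eef_pos: [0.4461, -0.0692, 0.1198]
tool_rot: [0.001, -0.079, 0.997, 0.0]
contact_force: [0.1, 0.1, -1.7]
gripper_width: 0.127
grasp_force: 39.5
t: 17.23
eef_pos: [0.4463, -0.1544, 0.1194]
tool_rot: [0.0, -0.101, 0.995, 0.0]
contact_force: [-0.1, -0.6, -0.5]
gripper_width: 0.126
grasp_force: 39.5
t: 17.48
eef_pos: [0.4462, -0.1552, 0.1193]
tool_rot: [0.0, -0.1, 0.995, 0.0]
contact_force: [0.5, -0.6, -0.9]
gripper_width: 0.122
grasp_force: 39.5
t 17.48 tcp [ 446.2 -155.2  119.3] tilt [-0.  0.] close yaw 1.772 w 0.12 gf 39.5 q [ 0.09  0.3   0.13  2.14 -0.06  0.71  2.03]
px [117. 153.]
board ('rect', array([ 442.3, -267.5]), array([138.9,  77. ]), 'yaw', 0.2, 'circ', array([ 442.7, -267.5]), 'n', 13876)
sil ('rect', array([ 443.8, -268.1]), array([115.3,  18.9]), 'yaw', 0.201, 'circ', array([ 443.9, -268.1]), 'n', 2855)
```

View pics/w6.png

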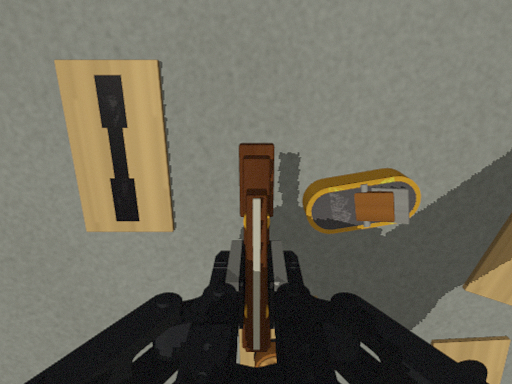

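The bridge is held straight. The dog-bone silhouette (117,150 px) casts to (443.5, -268) mm.

```bash
python3 -m creep '[[-1,-1,-38,0,0,0,0],[-1,-1,-38,0,0,0,0],[-1,-1,-37,-20,0,0,0],[-1,0,0,-40,0,0,0],[-1,0,0,-37,0,0,0]]'
python3 -m creep '[[-1,0,0,-7,0,0,0],[-1,0,0,-3,0,0,0],[-1,0,0,0,0,0,0],[-1,0,0,0,0,0,0]]'
```

```text
t: 18.15
eef_pos: [0.4433, -0.2694, 0.0213]
tool_rot: [0.0, -0.099, 0.995, -0.0]
contact_force: [0.3, -0.3, -0.3]
gripper_width: 0.127
grasp_force: 39.5
t: 18.65
eef_pos: [0.444, -0.2692, 0.0134]
tool_rot: [0.001, -0.1, 0.995, -0.001]
contact_force: [0.9, -0.0, -0.7]
gripper_width: 0.126
grasp_force: 39.5
```

```bash
python3 -m creep '[[-1,0,0,-2,0,0,0],[-0.7,0,0,0,0,0,0],[-0.5,0,0,0,0,0,0],[-0.2,0,0,0,0,0,0],[-0.2,0,0,0,0,0,0]]'
python3 -m creep '[[-0.2,0,0,25,0,0,0],[-0.2,0,0,45,0,0,0],[0.4,0,0,45,0,0,0],[0.4,0,30,20,0,0,-0.174],[0.4,-1,30,0,0,0,-0.174]]'
python3 -m creep '[[0.4,-1,30,0,0,0,-0.174],[0.4,-1,30,0,0,0,-0.174],[0.4,0,30,0,0,0,-0.174],[0.4,0,30,0,0,0,-0.174],[0.4,0,21,0,0,0,-0.174]]'
python3 -m creep '[[0.4,0,0,0,0,0,-0.174],[0.4,0,0,0,0,0,0],[0.4,0,0,0,0,0,0],[0.4,0,0,0,0,0,0],[0.4,0,0,0,0,0,0]]'
python3 ob.py w7 441 -69 .024 .014 .045 80
```

```text
t: 19.27
eef_pos: [0.4431, -0.2688, 0.0103]
tool_rot: [-0.0, -0.1, 0.995, 0.0]
contact_force: [-0.4, 0.5, -0.5]
gripper_width: 0.399
grasp_force: 0.0
t: 19.9
eef_pos: [0.4433, -0.2088, 0.1472]
tool_rot: [0.002, 0.077, 0.997, -0.0]
contact_force: [-0.7, 1.0, -0.6]
gripper_width: 0.696
grasp_force: 0.0
t: 20.52
eef_pos: [0.44, -0.0665, 0.1453]
tool_rot: [-0.0, 0.489, 0.872, 0.0]
contact_force: [-0.1, -0.6, -0.1]
gripper_width: 0.701
grasp_force: 0.0
t: 21.15
eef_pos: [0.4401, -0.0682, 0.1453]
tool_rot: [0.0, 0.561, 0.828, 0.0]
contact_force: [-0.6, -0.4, 0.2]
gripper_width: 0.7
grasp_force: 0.0
t 21.15 tcp [440.1 -68.2 145.3] tilt [0. 0.] close yaw 0.379 w 0.7 gf 0.0 q [-0.31  0.22  0.37  2.19 -0.12  0.75  0.52]
depth ('rect', array([441.3, -68.6]), array([39.8, 90.1]), 'yaw', 1.951, 'circ', array([441.6, -68.6]), 'n', 4318)
brass ('rect', array([441.3, -68.6]), array([39.8, 90.1]), 'yaw', 1.951, 'circ', array([441.6, -68.6]), 'n', 1987)
px [255 183]
```

View pics/w7.png

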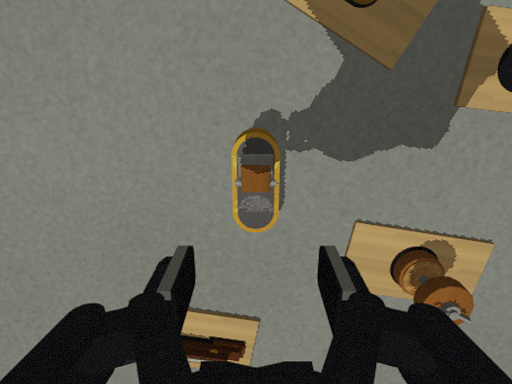

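The large plane is centred at (255,180) px, squared to the fingers.

```bash
python3 -m creep '[[0.4,1,0,-40,0,0,0],[0.4,0,0,-45,0,0,0],[0.4,0,0,-40,0,0,0],[0.4,0,0,-18,0,0,0],[0.4,0,0,0,0,0,0]]'
python3 -m creep '[[0.4,0,0,0,0,0,0],[-1,0,0,0,0,0,0],[-1,0,0,0,0,0,0],[-1,0,0,0,0,0,0],[-1,0,0,0,0,0,0]]' 70
```

```text
t: 21.82
eef_pos: [0.4402, -0.068, 0.0012]
tool_rot: [-0.001, 0.561, 0.828, -0.001]
contact_force: [0.3, 0.2, 0.6]
gripper_width: 0.703
grasp_force: 0.0
t: 22.45
eef_pos: [0.4416, -0.0679, 0.0035]
tool_rot: [0.001, 0.561, 0.828, 0.001]
contact_force: [-1.5, -0.3, 9.1]
gripper_width: 0.453
grasp_force: 70.7
```

```bash
python3 -m creep '[[-1,0,0,20,0,0,0],[-1,0,0,45,0,0,0],[-1,0,0,50,0,0,0],[-1,21,10,0,0,0,0.162],[-1,21,10,0,0,0,0.162]]'
python3 -m creep '[[-1,21,10,0,0,0,0.162],[-1,21,10,0,0,0,0.162],[-1,21,10,0,0,0,0.162],[-1,21,10,0,0,0,0.162],[-1,21,10,0,0,0,0.162]]'
python3 -m creep '[[-1,21,10,0,0,0,0.162],[-1,21,8,0,0,0,0.162],[-1,0,0,0,0,0,0],[-1,0,0,0,0,0,0],[-1,0,0,0,0,0,0]]'
python3 -m creep '[[-1,0,0,0,0,0,0],[-1,0,0,0,0,0,0]]'
python3 bd.py w8 632 107 110 60
```

```text
t: 23.08
eef_pos: [0.4839, -0.0473, 0.1188]
tool_rot: [0.001, 0.418, 0.908, 0.001]
contact_force: [-0.1, 0.6, -1.8]
gripper_width: 0.455
grasp_force: 71.5
t: 23.7
eef_pos: [0.5884, 0.0025, 0.1177]
tool_rot: [0.0, 0.026, 1.0, -0.0]
contact_force: [-0.9, 0.3, -2.8]
gripper_width: 0.455
grasp_force: 71.5
t: 24.32
eef_pos: [0.6291, 0.0195, 0.1173]
tool_rot: [-0.0, -0.132, 0.991, -0.0]
contact_force: [-0.4, -0.1, -3.2]
gripper_width: 0.451
grasp_force: 71.5
t: 24.58
eef_pos: [0.6299, 0.02, 0.1174]
tool_rot: [-0.0, -0.132, 0.991, -0.0]
contact_force: [1.0, 0.3, -1.3]
gripper_width: 0.45
grasp_force: 71.5
t 24.57 tcp [629.9  20.  117.4] tilt [-0. -0.] close yaw 1.836 w 0.45 gf 71.5 q [-0.14  0.53  0.02  1.77 -0.01  0.85  1.72]
px [355. 212.]
board ('rect', array([632.3, 103.9]), array([139.1,  80.3]), 'yaw', 0.265, 'circ', array([631.8, 105.9]), 'n', 9569)
sil ('rect', array([632.9, 106.6]), array([92.4, 43.2]), 'yaw', 0.264, 'circ', array([632.8, 106.5]), 'n', 4680)
```

View pics/w8.png

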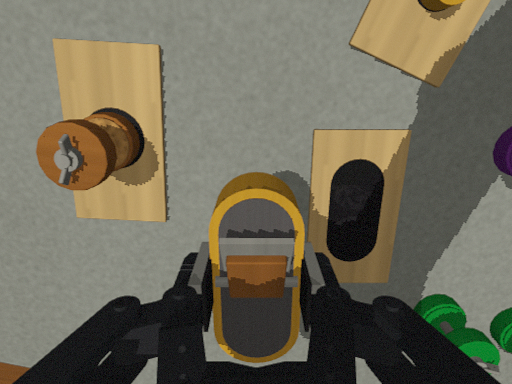

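The large plane is held straight and parallel to its silhouette (355,212 px), which casts to (632.9, 106.6) mm.

```bash
python3 -m creep '[[-1,1,43,0,0,0,0],[-1,2,43.5,0,0,0,0],[-1,0,0,-40,0,0,0],[-1,0,0,-40,0,0,0],[-1,0,0,-17,0,0,0]]'
python3 -m creep '[[-1,0,0,-7,0,0,0],[-1,0,0,-2,0,0,0],[-1,0,0,0,0,0,0],[-1,0,0,0,0,0,0]]'
```

```text
t: 25.25
eef_pos: [0.6315, 0.1064, 0.018]
tool_rot: [-0.002, -0.133, 0.991, -0.0]
contact_force: [-0.1, -0.1, -2.2]
gripper_width: 0.451
grasp_force: 71.4
t: 25.75
eef_pos: [0.6339, 0.1068, 0.0124]
tool_rot: [0.001, -0.133, 0.991, 0.0]
contact_force: [-0.9, -0.1, -2.2]
gripper_width: 0.455
grasp_force: 71.4
```

Next I'll lower it a little more, release, rise, and back off toward the base for the final check.

```bash
python3 -m creep '[[-1,0,0,-2.5,0,0,0],[-1,0,0,0,0,0,0],[0,0,0,0,0,0,0],[0.4,0,0,0,0,0,0],[0.4,0,0,0,0,0,0]]'
python3 -m creep '[[0.4,0,0,25,0,0,0],[0.4,0,0,45,0,0,0],[0.4,0,-20,50,0,0,0],[0.4,-20,-40,50,0,0,0],[0.4,-30,-40,30,0,0,0]]'
python3 -m creep '[[0.4,-30,-20,20,0,0,0],[0.4,-30,0,20,0,0,0],[0.4,0,0,0,0,0,0],[0.4,0,0,0,0,0,0],[0.4,0,0,0,0,0,0]]'
python3 -m creep '[[0.4,0,0,0,0,0,0],[0.4,0,0,0,0,0,0]]'
python3 - <<'E'
from h import *
im,d,T,K=wrist("w9");X=cloud(d,T,K)
for n,x,y,z,lo,hi,r in[("PL",632.9,106.6,.03,.02,.05,60),("PS",446,104,.026,.018,.05,40),("BR",443.8,-268,.024,.012,.05,60),("SP",622.6,-97.5,.066,.056,.07,40)]:
    try:print(n,shape((X[...,2]>lo)&(X[...,2]<hi),K,T,z,(x,y),r),project(K,T,[x/1000,y/1000,z]).round())
    except Exception as e:print(n,e)
im,d=read_camera("top");cv2.imwrite("pics/top9.png",im[...,::-1])
E
```

```text
t: 26.38
eef_pos: [0.6332, 0.1066, 0.0088]
tool_rot: [0.0, -0.133, 0.991, 0.0]
contact_force: [-0.0, -1.0, 0.6]
gripper_width: 0.704
grasp_force: 0.0
t: 27.0
eef_pos: [0.5854, 0.0086, 0.2079]
tool_rot: [0.002, -0.133, 0.991, -0.0]
contact_force: [0.0, -0.6, 0.1]
gripper_width: 0.7
grasp_force: 0.0
t: 27.62
eef_pos: [0.5249, -0.0103, 0.2446]
tool_rot: [-0.001, -0.133, 0.991, 0.0]
contact_force: [0.4, 0.1, 0.3]
gripper_width: 0.699
grasp_force: 0.0
t: 27.88
eef_pos: [0.5246, -0.0106, 0.2449]
tool_rot: [-0.0, -0.133, 0.991, -0.0]
contact_force: [-1.0, -0.9, -1.0]
gripper_width: 0.697
grasp_force: 0.0
t 27.88 tcp [524.6 -10.6 244.9] tilt [-0.001 -0.   ] close yaw 1.837 w 0.7 gf 0.0 q [-0.12  0.22  0.03  1.9  -0.01  1.03  1.74]
PL ('rect', array([634. , 106.3]), array([93.6, 41.4]), 'yaw', 0.268, 'circ', array([634.3, 105.1]), 'n', 1031) [323. 261.]
PS ('rect', array([447.3, 104. ]), array([30.6, 55.2]), 'yaw', 2.98, 'circ', array([447.4, 105.3]), 'n', 1302) [377. 114.]
BR ('rect', array([ 465.1, -260.1]), array([64.3, 21.8]), 'yaw', 0.214, 'circ', array([ 464.5, -258.8]), 'n', 1321) [27. 10.]
SP ('rect', array([620.8, -97.3]), array([42.5, 47. ]), 'yaw', 2.759, 'circ', array([620.7, -97. ]), 'n', 1138) [155. 228.]
```

View pics/w9.png

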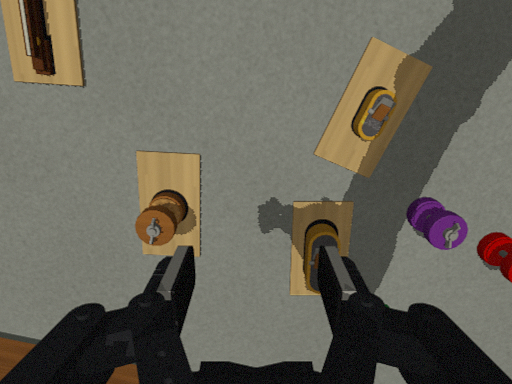

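View pics/top9.png

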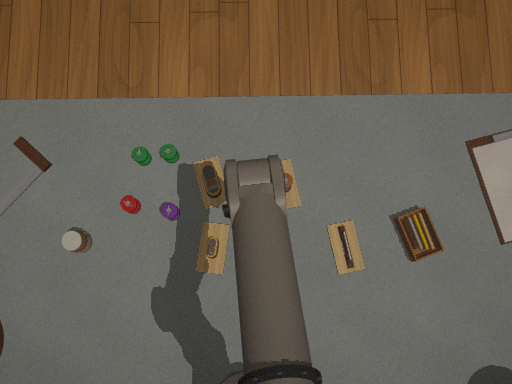

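All four are on their boards. The wrist picture cuts the bridge off at its left edge, so I'll check that one from the top view (346,247 px) before handing in.

```bash
python3 - <<'E'
from h import *
im,d=read_camera("top");p=P("top");K=np.array(p["intrinsics"]);T=np.array(p["cam_to_world"])
X=cloud(d,T,K);V=cv2.cvtColor(im,cv2.COLOR_RGB2HSV)[...,2]
m=(V<95);print(shape(m,K,T,.018,(443,-269),23))
m=(X[...,2]>.015)&(X[...,2]<.05);print(shape(m,K,T,.026,(443,-269),26))
E
```

```text
('rect', array([ 443.4, -267.1]), array([118.5,  18.2]), 'yaw', 0.204, 'circ', array([ 443.8, -268.5]), 'n', 225)
('rect', array([ 446.7, -267.2]), array([107.2,  14.3]), 'yaw', 0.194, 'circ', array([ 446.8, -267.8]), 'n', 189)
```

```bash
python3 -c "
from station import *
print(hand_in())"
```

```text
the job is handed in; nothing more can be done
None
```

I handed the job in with all four things standing on their boards. My last camera check put each within about 4 mm of its silhouette's centre and the planes and bridge in line with theirs; the glue jar and box were left alone, and the station gave no verdict.

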